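# Put the balance weights back into their storage tray

### The arm

A 7-joint arm with a two-finger parallel gripper is mounted at the origin on the work surface. World frame = base frame: x ahead of the robot, y to its left, z up, the work surface at z = 0. Lengths are in m, angles in rad, forces in N, time in s.
With the tool pointing down it reaches from about 0.4 to 0.75 m from the base axis. Payload 19.5 kg.
Tool frame: the origin (TCP) lies between the finger pads; the fingertips stand 25 mm ahead of it and the grasp point (between the pads) lies 6 mm ahead of it; z points along the fingers, y is the line along which they close (so a half turn about z gives the same grasp; the last joint's range is limited). The gripper opens to 85 mm and grips with 20 to 120 N. Pads are 22 mm wide; open, the fingers measure 114 mm over their backs; the gripper's body (76 mm by 85 mm) begins 54 mm behind the grasp point. The pads swing forward as they close: fully open they stand 13 mm farther back than shut.
Start: joints at [1.163, 0.707, -0.028, 1.485, 0.022, 0.951, -0.075], TCP at [0.206, -0.537, 0.256] pointing down, gripper open.
Joint ranges: [-2.71, 2.71], [-0.32, 2.16], [-1.57, 1.52], [0, 2.45], [-1.46, 4.6], [0, 2.02], [-2.83, 2.83]. Speed limits (rad/s): [1.89, 1.89, 2.57, 2.57, 3.01, 3.01, 3.01].

### API

Orientations are given as a unit quaternion [x, y, z, w].
In Python, from bench import arm gives the robot as it stands.
- The arm moves only by the shell command python3 -m pendant 'ROWS' [FORCE]. ROWS is JSON, a list of rows, each a list of 3 entries, a list of its own where there are three numbers: the shift along the world's x, y, z in units of 60 mm (1.0 is 60 mm), then the turn, a rotation vector about the world's x, y, z in units of 10 degrees (1.0 is 10 degrees), then the finger opening in mm, from 0 to 85.4. In form: [[[dx, dy, dz], [rx, ry, rz], grip], ...]. A call has exactly 5 rows; each row shifts and turns the commanded pose from where the row before left it; what a row does not reach is not made up. A row lasts 1/8 s, in which the tool goes at most 62.5 mm and 10.7 degrees, less where a joint would pass 70% of its speed; a pose out of reach is approached as far as the arm can. A call is refused whole if a number of a shift passes 1 or a number of a turn 1, either way. A call with a gripper value outside its range is refused whole. The fingers move at their own pace and stop on an object; FORCE is the grip in N (left out, the last holds). Time passes only in rows, so rows that do not move let the fingers close, or fill a call up. It gives the time, the measured TCP pose, the force, the opening and the grip force at its end, in the units of the state.
- arm.read_state(): the state, without advancing time (a new reading comes with each control period).
- arm.camera(name): name is "scene" or "side" or "wrist"; returns the picture (420x560x3 uint8, blue, green, red); there is no depth.
- arm.get_calibration(name): a dict with "fx", "fy", "cx", "cy" (pixels), "view" (4x4, takes a point from world to camera coordinates); the wrist camera has in their place "T_tool_cam" (4x4, takes a point from camera to tool coordinates, whose origin is the TCP and whose axes are the flange's). Camera axes: x right, y down, z forward; pixel columns grow to the right and rows downward; lengths in m; the calibration is good to about 2 mm. A picture is of the moment at which its call begins: read the wrist's pose just before it. get_calibration takes no time and is no camera call.
- arm.close_job(): hands the job in; it is judged then, once.
The state is a dict: "time_s": time; "q": joint angles; "qvel": joint speeds; "effort": joint torques, N m; "tool_pos": TCP position; "tool_rot": TCP orientation; "ft_force": force on the tool from outside, world axes, zero at the start; "moment": the same for the moment, N m; "grip_width": opening from 0.0 (shut) to 1.0 (fully open); "finger_force": force on a finger pad.
Only numpy, scipy, OpenCV 4.12 (cv2) and the standard library are available. Lean on these libraries where they do the work, as an engineer would, in place of code of your own. Each camera call takes 0.05 s, during which the arm holds its last target. There are 200 camera calls.

### The job

The balance check is finished: put the four knobbed steel weights back into the storage tray, each standing upright and fully down in the seat whose recess fits its size, set down rather than dropped. Leave the two hooked weights, which belong to the force gauge, standing where they are.

Things in the scene. Friction and masses are not known exactly. Their poses are not given: they have to be found in the camera images.
- weight_500: 500 g balance weight (largest of four), loose, plain stainless steel, standing upright on the bench: a cylinder 38 mm in diameter and 50 mm high with a narrow neck and a round knob 22 mm in diameter on top, 64 mm high overall. Origin at the centre of its underside, z up; round, so its yaw means nothing. Keep it upright.
- weight_200: 200 g balance weight (second largest of four), loose, plain stainless steel, standing upright on the bench: a cylinder 28 mm in diameter and 36 mm high with a narrow neck and a round knob 16 mm in diameter on top, 47 mm high overall. Origin at the centre of its underside, z up; round, so its yaw means nothing. Keep it upright.
- weight_100: 100 g balance weight (third largest of four), loose, plain stainless steel, standing upright on the bench: a cylinder 22 mm in diameter and 29 mm high with a narrow neck and a round knob 13 mm in diameter on top, 38 mm high overall. Origin at the centre of its underside, z up; round, so its yaw means nothing. Keep it upright.
- weight_50: 50 g balance weight (smallest of four), loose, plain stainless steel, standing upright on the bench: a cylinder 18 mm in diameter and 22 mm high with a narrow neck and a round knob 10 mm in diameter on top, 29 mm high overall. Origin at the centre of its underside, z up; round, so its yaw means nothing. Keep it upright.
- seat_500: Seat for the 500 g weight (largest of four), fixed: white plastic block 74 mm square, 28 mm high, with a round recess of 46 mm diameter, 20 mm deep, its mouth flared by 4 mm all round, central in its top. The four blocks lie two by two, 76 mm apart, in any order in a black tray. Origin: centre of the block's underside, 5 mm above the bench; z up; recess floor at z = 8 mm, mouth at 28 mm.
- seat_200: Seat for the 200 g weight (second largest of four), fixed: white plastic block 74 mm square, 28 mm high, with a round recess of 36 mm diameter, 16 mm deep, its mouth flared by 4 mm all round, central in its top. The four blocks lie two by two, 76 mm apart, in any order in a black tray. Origin: centre of the block's underside, 5 mm above the bench; z up; recess floor at z = 12 mm, mouth at 28 mm.
- seat_100: Seat for the 100 g weight (third largest of four), fixed: white plastic block 74 mm square, 28 mm high, with a round recess of 29 mm diameter, 14 mm deep, its mouth flared by 4 mm all round, central in its top. The four blocks lie two by two, 76 mm apart, in any order in a black tray. Origin: centre of the block's underside, 5 mm above the bench; z up; recess floor at z = 14 mm, mouth at 28 mm.
- seat_50: Seat for the 50 g weight (smallest of four), fixed: white plastic block 74 mm square, 28 mm high, with a round recess of 24 mm diameter, 12 mm deep, its mouth flared by 4 mm all round, central in its top. The four blocks lie two by two, 76 mm apart, in any order in a black tray. Origin: centre of the block's underside, 5 mm above the bench; z up; recess floor at z = 16 mm, mouth at 28 mm.
- hooked_200: Look-alike, stays put: loose hooked 200 g weight, plain steel, standing among the others: cylinder 28 mm in diameter, 36 mm high, with no knob but an open hook of 5 mm wire, 27 mm wide, 66.5 mm high overall. Origin: centre of its underside, z up. Other objects on the bench: a balance at y above 0.43 m, 81 mm high, and glassware, a stirrer and a cup beyond x = 0.77 m, up to 100 mm high.
- hooked_100: Look-alike, stays put: loose hooked 100 g weight, plain steel, standing among the others: cylinder 22 mm in diameter, 29 mm high, with no knob but an open hook of 5 mm wire, 23 mm wide, 55.5 mm high overall. Origin: centre of its underside, z up. The black tray round the seats is 166 mm square, its rim 22 mm high.
Things that resemble listed ones, but are neither listed nor needed, are in the scene too. Leave any blue look-alike of the weight_50 alone.

How it is judged:
At the end, for the whole second after the job is handed in: Each knobbed weight stands upright (within 0.12 rad) in its own seat, within 8 mm of the seat's centre and no more than 3 mm above the recess floor, released and at rest, not dropped; both hooked weights stand upright within 25 mm of where they started (horizontal distance between weight_500 and seat_500 below 0.008 m and z of weight_500 in the frame of seat_500 below 0.011 m and angle between each of weight_500, weight_200, weight_100, weight_50, hooked_200, hooked_100's own z axis and vertical below 0.12 rad and linear speed of each of weight_500, weight_200, weight_100, weight_50, hooked_200, hooked_100 below 0.02 m/s and horizontal distance between weight_200 and seat_200 below 0.008 m and z of weight_200 in the frame of seat_200 below 0.015 m and horizontal distance between weight_100 and seat_100 below 0.008 m and z of weight_100 in the frame of seat_100 below 0.017 m and horizontal distance between weight_50 and seat_50 below 0.008 m and z of weight_50 in the frame of seat_50 below 0.019 m and distance of each of hooked_200, hooked_100 from where it was at the start of the episode below 0.025 m); the robot touches nothing.
It fails at once if a balance weight is dropped: out of the fingers it falls at over 0.5 m/s (a fall of some 13 mm) ((contact force between weight_500 and the fingers below 0.05 N and linear speed of weight_500 above 0.5 m/s) or (contact force between weight_200 and the fingers below 0.05 N and linear speed of weight_200 above 0.5 m/s) or (contact force between weight_100 and the fingers below 0.05 N and linear speed of weight_100 above 0.5 m/s) or (contact force between weight_50 and the fingers below 0.05 N and linear speed of weight_50 above 0.5 m/s)).
It fails at once if the hooked 200 g weight is moved by more than 25 mm or knocked over (distance of hooked_200 from where it was at the start of the episode above 0.025 m or angle between hooked_200's own z axis and vertical above 0.5 rad).
It fails at once if the hooked 100 g weight is moved by more than 25 mm or knocked over (distance of hooked_100 from where it was at the start of the episode above 0.025 m or angle between hooked_100's own z axis and vertical above 0.5 rad).
It also fails if it takes over 106 s, if anything falls off the work surface, if the arm or the gripper's body presses on something with over 40 N, if the wrist force passes 120 N, or if a joint passes its speed limit or range.

## Working session

There is one attempt and no reset: what is moved stays moved. The work goes in short steps, Python scripts to look and compute and a shell command to move; the robot and the scene stay as the last step left them, time stands still between calls to the robot, and variables do not carry over. Pictures are saved under pics/ and viewed, at most 14 in all, crops included, and the job is handed in when it is done.

```bash
mkdir -p pics; ls; python3 - <<'E'
from bench import arm
import cv2,numpy as np
s=arm.read_state();print({k:np.round(v,3) for k,v in s.items()})
for n in("scene","side"):
    cv2.imwrite(f"pics/{n}0.png",arm.camera(n));c=arm.get_calibration(n);print(n,c)
print(arm.get_calibration("wrist"))
E
```

```text
pics
{'time_s': np.float64(0.0), 'q': array([ 1.163,  0.707, -0.028,  1.485,  0.022,  0.951, -0.076]), 'qvel': array([-0.   , -0.   ,  0.001,  0.001, -0.001,  0.001,  0.002]), 'effort': array([ 1.0000e-03, -8.8319e+01,  1.2350e+00, -2.3615e+01,  1.7000e-02,
        7.0000e-03, -0.0000e+00]), 'tool_pos': array([ 0.206, -0.537,  0.256]), 'tool_rot': array([ 0.983,  0.182, -0.   , -0.001]), 'ft_force': array([ 0.142, -0.422, -0.316]), 'moment': array([-0.033,  0.006, -0.006]), 'finger_force': np.float64(0.0), 'grip_width': np.float64(1.001)}
scene {'fx': 386.30054159689087, 'fy': 386.30054159689087, 'cx': 277.7148583303541, 'cy': 212.4263043641681, 'view': array([[-0.13107345,  0.99129701, -0.0122468 ,  0.0851294 ],
       [ 0.70605561,  0.08467161, -0.70307623, -0.33798199],
       [-0.69592041, -0.10080155, -0.71100902,  1.21988538],
       [ 0.        ,  0.        ,  0.        ,  1.        ]])}
side {'fx': 383.25772110587474, 'fy': 383.25772110587474, 'cx': 275.9309969367934, 'cy': 211.38045738786238, 'view': array([[-0.99784785, -0.06442136, -0.01222947,  0.52179138],
       [-0.03124077,  0.63104537, -0.77511661,  0.0403661 ],
       [ 0.05765141, -0.77306638, -0.63169983,  0.73238776],
       [ 0.        ,  0.        ,  0.        ,  1.        ]])}
{'fx': 299.7490163903333, 'fy': 299.7490163903333, 'cx': 278.19143841050635, 'cy': 212.0370014972559, 'T_tool_cam': array([[-1.38190602e-04, -9.58573643e-01, -2.84844786e-01,
         7.27268818e-02],
       [ 9.99998407e-01, -6.39394246e-04,  1.66657813e-03,
         1.51393451e-03],
       [-1.77966599e-03, -2.84844101e-01,  9.58572204e-01,
        -1.17264719e-01],
       [ 0.00000000e+00,  0.00000000e+00,  0.00000000e+00,
         1.00000000e+00]])}
```

View pics/scene0.png

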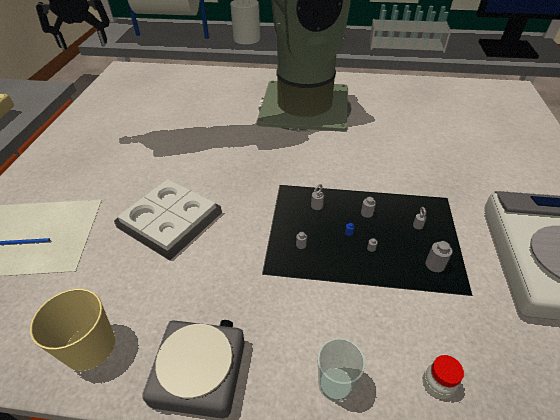

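View pics/side0.png

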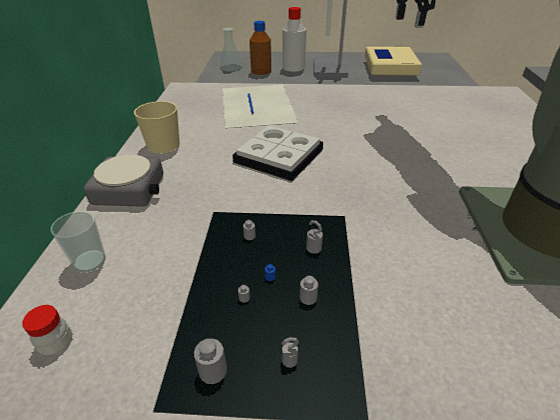

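The scene view has four knobbed grey weights on the black mat: about (439,257) largest, (368,207), (301,240) and (372,245) smallest. The hooked look-alikes are at (317,198) and (420,218), and the blue one to leave is at (350,229). The tray is at (168,215), with its largest recess at (143,214).

```bash
cat > h.py <<'E'
from bench import arm
import cv2,numpy as np
from scipy.spatial.transform import Rotation as R
def cam(n,s=None):
    c=arm.get_calibration(n); K=np.array([[c['fx'],0,c['cx']],[0,c['fy'],c['cy']],[0,0,1]])
    if n=='wrist':
        T=np.eye(4);T[:3,:3]=R.from_quat(s['tool_rot']).as_matrix();T[:3,3]=s['tool_pos'];T=T@c['T_tool_cam']
    else: T=np.linalg.inv(c['view'])
    return K,T
def ray(K,T,uv):
    d=T[:3,:3]@np.linalg.inv(K)@np.array([*uv,1.]);return T[:3,3],d/np.linalg.norm(d)
def plane(K,T,uv,z):
    o,d=ray(K,T,uv);return o+d*(z-o[2])/d[2]
def tri(a,b):
    (o1,d1),(o2,d2)=a,b
    t=np.linalg.lstsq(np.c_[d1,-d2],o2-o1,rcond=None)[0]
    p,q=o1+t[0]*d1,o2+t[1]*d2;return (p+q)/2,np.linalg.norm(p-q)
def proj(K,T,p):
    q=K@(np.linalg.inv(T)@np.r_[p,1])[:3];return q[:2]/q[2]
def blobs(m,lo,hi):
    n,l,st,ce=cv2.connectedComponentsWithStats(m.astype(np.uint8))
    return [(st[i],ce[i]) for i in range(1,n) if lo<st[i][4]<hi]
E
python3 - <<'E'
from h import *
roi={'scene':[(277,187),(450,197),(466,290),(266,272)],'side':[(213,215),(343,218),(362,410),(162,405)]}
res={}
for n in roi:
    im=cv2.imread(f"pics/{n}0.png");g=im.max(2);M=np.zeros_like(g);cv2.fillPoly(M,[np.array(roi[n])],1)
    K,T=cam(n);res[n]=[]
    for st,ce in blobs((g>60)&(M>0),25,4000):
        bot=(ce[0],st[1]+st[3]); p=plane(K,T,ce,0.015)
        print(n,st,ce.round(1),p.round(3)); res[n].append((ray(K,T,ce),p))
for r,p in res['scene']:
    c=min(res['side'],key=lambda q:np.linalg.norm(q[1]-p)); x,e=tri(r,c[0]); print('tri',x.round(4),round(e,4))
for n in roi:
    im=cv2.imread(f"pics/{n}0.png");K,T=cam(n)
    b=(110,165,230,265) if n=='scene' else (225,120,330,185)
    cv2.imwrite(f"pics/t_{n}.png",cv2.resize(im[b[1]:b[3],b[0]:b[2]],None,fx=5,fy=5,interpolation=2))
    g=im.min(2);M=np.zeros_like(g);M[b[1]:b[3],b[0]:b[2]]=1
    print(n,np.percentile(g[b[1]:b[3],b[0]:b[2]],[5,25,50,75,90,95]))
a=cv2.resize(cv2.imread("pics/scene0.png")[180:295,260:475],None,fx=3.7,fy=3.7,interpolation=2)
cv2.imwrite("pics/w.png",a)
E
```

```text
scene [273 187   7  33  62] [275.9 199.6] [ 0.455 -0.03   0.015]
scene [311 189  13  21 217] [316.9 199.5] [0.443 0.064 0.015]
scene [361 197  15  21 228] [367.8 206.8] [0.454 0.18  0.015]
scene [427 196  31  42 116] [449.  209.5] [0.441 0.36  0.015]
scene [413 207  13  22 176] [419.7 219. ] [0.479 0.291 0.015]
scene [345 223   9  13  93] [349.1 228.8] [0.527 0.138 0.015]
scene [296 232  11  17 152] [300.9 239.9] [0.57  0.039 0.015]
scene [367 238  11  14  99] [372.  244.2] [0.564 0.185 0.015]
scene [426 241  27  31 570] [438.5 256. ] [0.579 0.316 0.015]
side [243 220  12  20 201] [248.8 229.7] [0.572 0.038 0.015]
side [307 220  16  33 386] [314.3 238.2] [0.448 0.055 0.015]
side [264 264  12  17 160] [269.7 272.2] [0.524 0.142 0.015]
side [300 276  19  29 441] [308.3 289.8] [0.459 0.176 0.015]
side [238 285  12  17 166] [243.4 293. ] [0.563 0.188 0.015]
side [281 337  18  31 427] [289.6 351.4] [0.485 0.285 0.015]
side [ 194  338   32   46 1165] [210.1 360.3] [0.593 0.305 0.015]
tri [ 0.4328 -0.0223 -0.0315] 0.0442
tri [0.4494 0.0638 0.0219] 0.0022
tri [0.4593 0.1795 0.0197] 0.0009
tri [0.4913 0.3282 0.0719] 0.0202
tri [0.4854 0.2892 0.0212] 0.0001
tri [0.5241 0.1389 0.0118] 0.0006
tri [0.5716 0.0388 0.0161] 0.0004
tri [0.5627 0.186  0.0127] 0.0006
tri [0.5899 0.3113 0.0271] 0.0006
scene [ 42. 154. 161. 168. 179. 181.]
side [ 10. 124. 157. 165. 174. 176.]
```

View pics/t_scene.png

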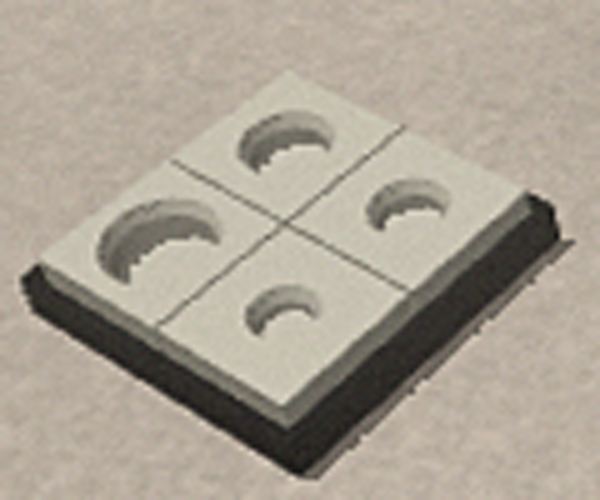

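View pics/w.png

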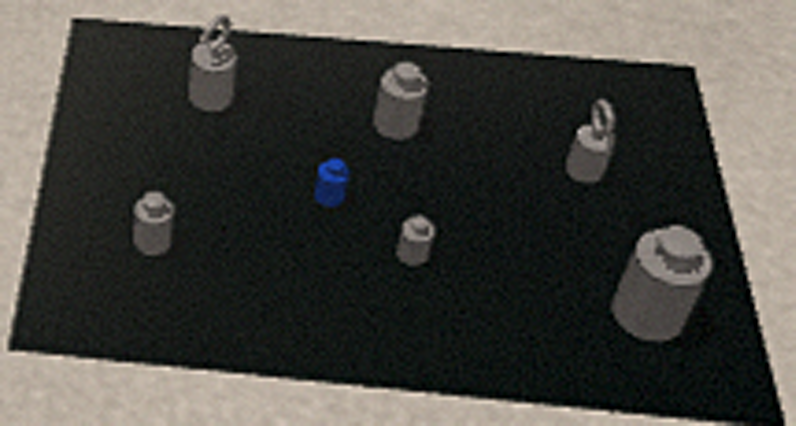

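The weights crop confirms the scene. The knobbed ones are 500 at (438,256), 200 at (368,207), 100 at (301,240) and 50 at (372,244). The weights at (317,198) and (420,218) have hooks, and the blue decoy is at (349,229). In the tray crop the seat-seam cross is at about (286,226), with 500 left, 200 top, 100 right and 50 bottom.

```bash
python3 - <<'E'
from h import *
K,T=cam('scene')
f=lambda c:plane(K,T,((c[0]+.5)/5-.5+110,(c[1]+.5)/5-.5+165),0.033)
names=['cross','L','top','R','bot'];pts=[(286,226),(40,262),(290,70),(525,192),(290,405)]
P=[f(c) for c in pts]
for n,p in zip(names,P):print(n,p.round(4))
c=np.mean(P[1:],0);print('mean',c.round(4),[round(np.linalg.norm(P[i]-P[i%4+1]),4) for i in (1,2,3,4)])
for n,i,a in(('500',1,0),('200',2,0),('100',3,0),('50',4,0)):
    q=P[0]+(P[i]-c)*38/75;print('seat',n,q.round(4),'r',round(np.linalg.norm(q[:2]),3))
d=P[3]-P[2];print('edge yaw',np.degrees(np.arctan2(d[1],d[0])))
m=R.from_quat(arm.read_state()['tool_rot']).as_matrix();print(m.round(3))
K,T=cam('side');print([proj(K,T,p).round(1) for p in P])
E
```

```text
cross [ 0.5347 -0.2612  0.033 ]
L [ 0.5688 -0.3602  0.033 ]
top [ 0.4321 -0.2944  0.033 ]
R [ 0.5011 -0.1616  0.033 ]
bot [ 0.6333 -0.2256  0.033 ]
mean [ 0.5338 -0.2605  0.033 ] [np.float64(0.1517), np.float64(0.1497), np.float64(0.1469), np.float64(0.1493)]
seat 500 [ 0.5524 -0.3117  0.033 ] r 0.634
seat 200 [ 0.4831 -0.2784  0.033 ] r 0.558
seat 100 [ 0.5181 -0.2111  0.033 ] r 0.559
seat 50 [ 0.5851 -0.2435  0.033 ] r 0.634
edge yaw 62.5547780977021
[[ 0.934  0.358 -0.   ]
 [ 0.358 -0.934  0.001]
 [-0.    -0.001 -1.   ]]
[array([277.8, 143.7]), array([267.3, 125.1]), array([319.3, 138. ]), array([290. , 165.8]), array([236. , 150.2])]
```

View pics/t_side.png

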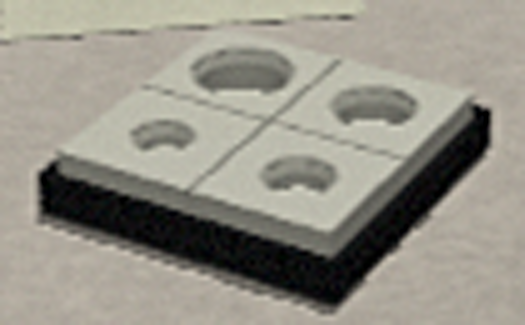

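Both views agree on the tray: the side seam cross is at about (277.6,143.8), and I predicted (277.8,143.7). Starting with the 100 g weight at (0.572, 0.039).

```bash
python3 -m pendant '[[[0.41,0.64,-0.06],[0,0,0],45],[[0.41,0.64,-0.06],[0,0,0],45],[[0.41,0.64,-0.06],[0,0,0],45],[[0.41,0.64,-0.06],[0,0,0],45],[[0.41,0.64,-0.06],[0,0,0],45]]' 60
python3 -m pendant '[[[0.41,0.64,-0.06],[0,0,0],45],[[0.41,0.64,-0.06],[0,0,0],45],[[0.41,0.64,-0.06],[0,0,0],45],[[0.41,0.64,-0.06],[0,0,0],45],[[0.41,0.64,-0.06],[0,0,0],45]]'
python3 -m pendant '[[[0.41,0.64,-0.06],[0,0,0],45],[[0.41,0.64,-0.06],[0,0,0],45],[[0.41,0.64,-0.06],[0,0,0],45],[[0.41,0.64,-0.06],[0,0,0],45],[[0,0,0],[0,0,0],45]]'
cat > w.py <<'E'
import sys
from h import *
# wrist look: blobs on mat, cast at mid height, scaled top; prints state
s=arm.read_state();im=arm.camera('wrist');cv2.imwrite(f'pics/{sys.argv[1]}.png',im)
print({k:np.round(s[k],4) for k in('time_s','tool_pos','tool_rot','ft_force','grip_width','finger_force')})
K,T=cam('wrist',s)
for a in sys.argv[2:]:
    p=[float(v) for v in a.split(',')];print(a,'->px',proj(K,T,p).round(1))
E
python3 w.py w100 0.572,0.039,0 0.572,0.039,0.038
```

```text
time_s: 0.72
tool_pos: [0.3292, -0.3436, 0.2381]
tool_rot: [0.983, 0.182, -0.0, -0.0]
ft_force: [1.3, -0.1, -0.8]
grip_width: 0.526
finger_force: 0.0
time_s: 1.35
tool_pos: [0.4523, -0.1516, 0.2201]
tool_rot: [0.983, 0.182, -0.0, -0.0]
ft_force: [0.9, -0.8, -0.0]
grip_width: 0.524
finger_force: 0.0
time_s: 1.98
tool_pos: [0.5508, 0.0039, 0.205]
tool_rot: [0.983, 0.184, -0.0, -0.001]
ft_force: [-0.8, -0.1, -0.4]
grip_width: 0.53
finger_force: 0.0
{'time_s': np.float64(1.975), 'tool_pos': array([0.5508, 0.0039, 0.205 ]), 'tool_rot': array([ 9.829e-01,  1.840e-01, -2.000e-04, -7.000e-04]), 'ft_force': array([-0.7868, -0.117 , -0.4383]), 'grip_width': np.float64(0.5296), 'finger_force': np.float64(0.0)}
0.572,0.039,0 ->px [253.1 162.2]
0.572,0.039,0.038 ->px [249.9 167.2]
```

View pics/w100.png

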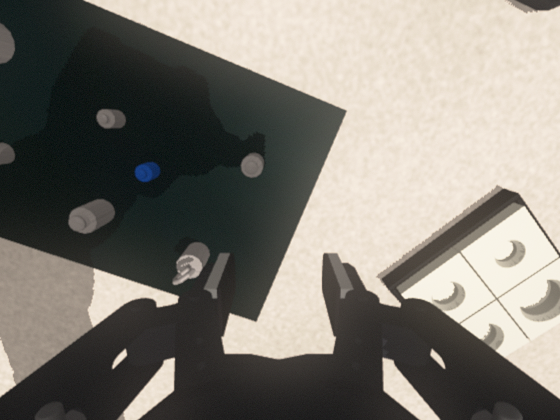

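The wrist view shows the 100 g weight at about (252,165), close to my prediction of (251,165). The blue decoy is at (147,172), the 50 at (110,118), the hooked 200 at (190,262) and the tray at lower right. I'll refine the blob positions and the tray cross with this view.

```bash
python3 - <<'E'
from h import *
s=arm.read_state();K,T=cam('wrist',s);im=cv2.imread('pics/w100.png')
g=im.max(2)
for n,b,h in(('100',(235,145,270,185),.038),('50',(92,103,130,133),.029),('200',(62,195,118,240),.047)):
    x0,y0,x1,y1=b
    m=np.zeros_like(g);m[y0:y1,x0:x1]=g[y0:y1,x0:x1]>75
    for st,ce in blobs(m>0,40,3000):print(n,st,ce.round(1),plane(K,T,ce,h*.5).round(4),plane(K,T,ce,h*.4).round(4))
print('cross',plane(K,T,(498,299),.033).round(4))
E
```

```text
100 [241 153  23  25 439] [252.1 165. ] [0.5711 0.0361 0.019 ] [0.5705 0.0362 0.0152]
50 [ 97 109  28  19 435] [110.2 118.2] [0.5635 0.1813 0.0145] [0.563  0.1828 0.0116]
200 [  68  200   46   34 1083] [ 90.5 216. ] [0.4612 0.1755 0.0235] [0.4587 0.1778 0.0188]
cross [ 0.5319 -0.2674  0.033 ]
```

```bash
python3 -m pendant '[[[0.17,0.28,0],[0,0,0],45],[[0.17,0.28,0],[0,0,0],45],[[0,0,-0.6],[0,0,0],45],[[0,0,-0.6],[0,0,0],45],[[0,0,-0.6],[0,0,0],45]]'
python3 -m pendant '[[[0,0,-0.5],[0,0,0],45],[[0,0,-0.3],[0,0,0],45],[[0,0,-0.13],[0,0,0],45],[[0,0,0],[0,0,0],45],[[0,0,0],[0,0,0],45]]'
python3 - <<'E'
from h import *
im=arm.camera('side')[150:290,170:370];cv2.imwrite('pics/g100.png',cv2.resize(im,None,fx=4,fy=4,interpolation=2))
E
```

```text
time_s: 2.65
tool_pos: [0.5702, 0.0332, 0.0969]
tool_rot: [0.983, 0.181, -0.0, 0.0]
ft_force: [0.3, 0.1, -0.3]
grip_width: 0.528
finger_force: 0.0
time_s: 3.28
tool_pos: [0.5709, 0.0342, 0.043]
tool_rot: [0.983, 0.182, 0.001, 0.0]
ft_force: [0.5, 0.4, 0.9]
grip_width: 0.528
finger_force: 0.0
```

View pics/g100.png

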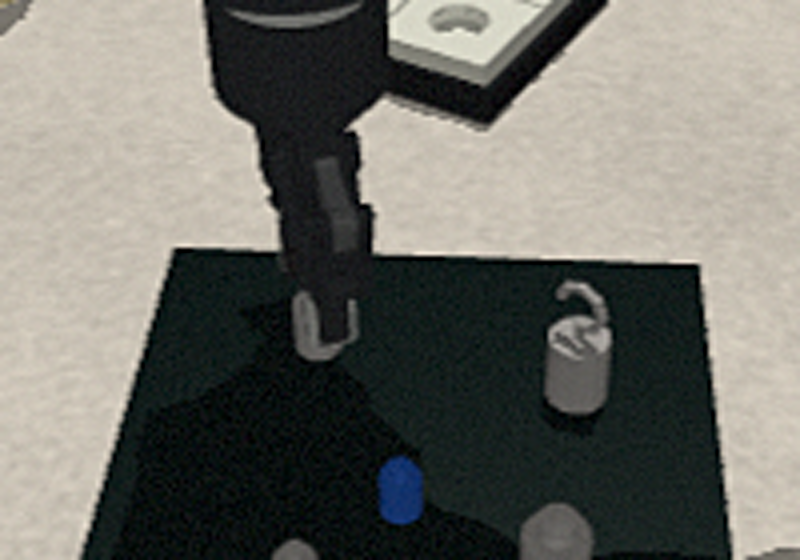

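The open fingers straddle the 100 g weight (crop about (327,325)), clear of the mat. Closing and lifting.

```bash
python3 -m pendant '[[[0,0,0],[0,0,0],10],[[0,0,0],[0,0,0],10],[[0,0,0],[0,0,0],10],[[0,0,0],[0,0,0],10],[[0,0,0],[0,0,0],10]]' 60
python3 -m pendant '[[[0,0,0.2],[0,0,0],10],[[0,0,0.5],[0,0,0],10],[[0,0,0.7],[0,0,0],10],[[0,0,0.5],[0,0,0],10],[[0,0,0.1],[0,0,0],10]]'
python3 w.py h100 0.5181,-0.2111,0.033
```

```text
time_s: 3.95
tool_pos: [0.5707, 0.0344, 0.0427]
tool_rot: [0.983, 0.182, 0.0, -0.0]
ft_force: [-2.0, 0.9, 9.8]
grip_width: 0.224
finger_force: 58.3
time_s: 4.58
tool_pos: [0.571, 0.0343, 0.1643]
tool_rot: [0.983, 0.182, 0.001, 0.0]
ft_force: [0.5, 0.0, -1.1]
grip_width: 0.225
finger_force: 58.7
{'time_s': np.float64(4.575), 'tool_pos': array([0.571 , 0.0343, 0.1643]), 'tool_rot': array([9.833e-01, 1.819e-01, 1.500e-03, 1.000e-04]), 'ft_force': array([ 0.4598,  0.0386, -1.06  ]), 'grip_width': np.float64(0.2251), 'finger_force': np.float64(58.7276)}
0.5181,-0.2111,0.033 ->px [487.5 343.5]
```

View pics/h100.png

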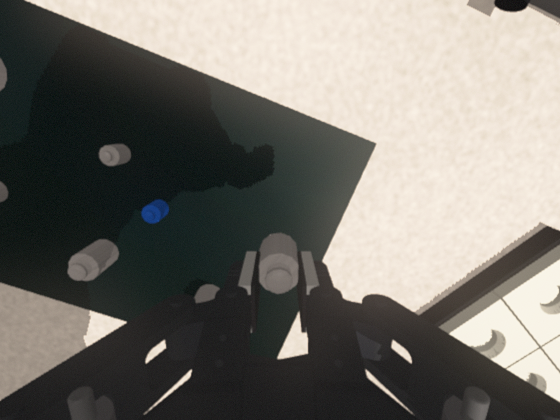

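The 100 g weight is held upright, with its knob at (279,281) centred between the pads. The seat_100 recess is at about (490,345), as predicted.

```bash
python3 - <<'E'
from h import *
s=arm.read_state();K,T=cam('wrist',s)
print(plane(K,T,(278.5,281),.1596)-s['tool_pos'])
im=cv2.imread('pics/h100.png')
b=cv2.resize(im[225:310,230:330],None,fx=1,fy=1);
E
python3 -m pendant '[[[-0.05,-0.4,0],[0,0,0],10],[[-0.1,-0.6,0],[0,0,0],10],[[-0.1,-0.6,0],[0,0,0],10],[[-0.12,-0.6,0],[0,0,0],10],[[-0.12,-0.6,0],[0,0,0],10]]'
python3 -m pendant '[[[-0.12,-0.6,0],[0,0,0],10],[[-0.12,-0.5,0],[0,0,0],10],[[-0.12,-0.2,0],[0,0,0],10],[[0,0,0],[0,0,0],10],[[0,0,0],[0,0,0],10]]'
python3 w.py s100 0.5181,-0.2111,0.033 0.5347,-0.2612,0.033 0.5011,-0.1616,0.033
```

```text
[ 0.00448707 -0.00027429 -0.00402326]
time_s: 5.25
tool_pos: [0.5404, -0.1348, 0.1611]
tool_rot: [0.983, 0.182, -0.001, -0.0]
ft_force: [0.4, -0.5, -0.7]
grip_width: 0.22
finger_force: 58.8
time_s: 5.88
tool_pos: [0.5199, -0.2104, 0.1619]
tool_rot: [0.983, 0.183, 0.0, -0.0]
ft_force: [-0.4, 0.1, -1.0]
grip_width: 0.22
finger_force: 58.8
{'time_s': np.float64(5.875), 'tool_pos': array([ 0.5199, -0.2104,  0.1619]), 'tool_rot': array([ 9.832e-01,  1.826e-01,  1.000e-04, -4.000e-04]), 'ft_force': array([-0.4453,  0.1394, -0.9613]), 'grip_width': np.float64(0.2199), 'finger_force': np.float64(58.8053)}
0.5181,-0.2111,0.033 ->px [276.1 213.8]
0.5347,-0.2612,0.033 ->px [337.4 216.5]
0.5011,-0.1616,0.033 ->px [215.  211.7]
```

View pics/s100.png

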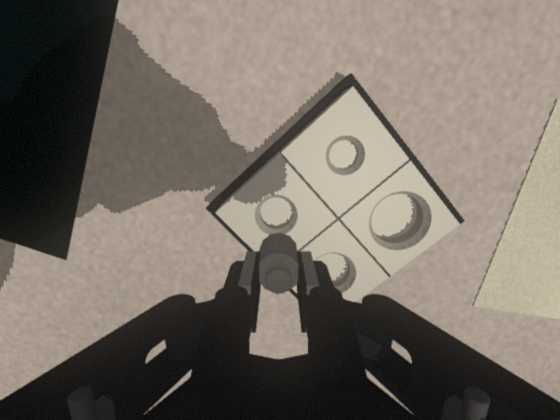

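The seat_100 mouth is at about (276,214) and the cross at (338,217), both on prediction. The held weight sits about 3 mm ahead along tool x, so I'll correct for that and lower.

```bash
python3 -m pendant '[[[-0.08,-0.03,-0.3],[0,0,0],10],[[0,0,-0.5],[0,0,0],10],[[0,0,-0.45],[0,0,0],10],[[0,0,-0.2],[0,0,0],10],[[0,0,0],[0,0,0],10]]'
python3 -m pendant '[[[0,0,-0.06],[0,0,0],10],[[0,0,-0.06],[0,0,0],10],[[0,0,-0.06],[0,0,0],10],[[0,0,0],[0,0,0],10],[[0,0,0],[0,0,0],10]]'
python3 - <<'E'
from h import *
K,T=cam('side');print(proj(K,T,[.518,-.2111,.033]))
im=arm.camera('side')[100:205,215:365];cv2.imwrite('pics/p100.png',cv2.resize(im,None,fx=5,fy=5,interpolation=2))
E
```

```text
time_s: 6.55
tool_pos: [0.5147, -0.2131, 0.0749]
tool_rot: [0.983, 0.182, -0.0, -0.0]
ft_force: [-0.1, -0.1, 0.2]
grip_width: 0.22
finger_force: 58.8
time_s: 7.18
tool_pos: [0.5147, -0.2136, 0.0643]
tool_rot: [0.983, 0.182, 0.0, -0.0]
ft_force: [-0.1, -0.3, -0.3]
grip_width: 0.224
finger_force: 58.8
[283.60038069 154.34969482]
```

```bash
python3 -m pendant '[[[0,0,-0.02],[0,0,0],10],[[0,0,-0.02],[0,0,0],10],[[0,0,0],[0,0,0],10],[[0,0,0],[0,0,0],10],[[0,0,0],[0,0,0],10]]'
```

```text
time_s: 7.85
tool_pos: [0.5147, -0.2135, 0.0619]
tool_rot: [0.983, 0.182, 0.0, -0.0]
ft_force: [-0.3, 0.3, -1.0]
grip_width: 0.22
finger_force: 59.1
```

View pics/p100.png

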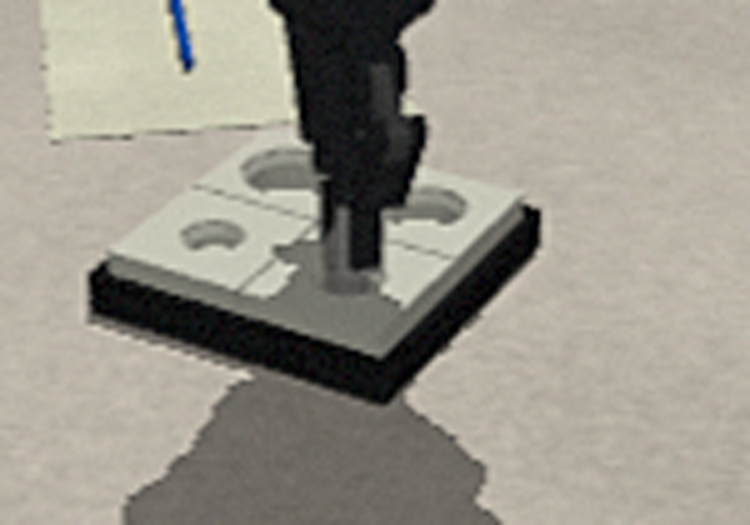

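The weight is inside the recess (crop about (350,280)) with the fingertips above the block. I'll feel for the floor.

```bash
python3 -m pendant '[[[0,0,-0.015],[0,0,0],10],[[0,0,0],[0,0,0],10],[[0,0,0],[0,0,0],10],[[0,0,0],[0,0,0],10],[[0,0,0],[0,0,0],10]]'
```

```text
time_s: 8.48
tool_pos: [0.5147, -0.2136, 0.0617]
tool_rot: [0.983, 0.182, 0.0, 0.0]
ft_force: [-3.1, 2.1, 15.5]
grip_width: 0.229
finger_force: 60.7
```

Floor contact at z≈0.0617, exactly as predicted. Releasing and moving off to the 50 g weight.

```bash
python3 -m pendant '[[[0,0,0],[0,0,0],24],[[0,0,0],[0,0,0],28],[[0,0,0],[0,0,0],34],[[0,0,0.1],[0,0,0],34],[[0,0,0.3],[0,0,0],34]]'
python3 -m pendant '[[[0,0,0.6],[0,0,0],34],[[0,0,0.7],[0,0,0],34],[[0,0,0.2],[0,0,0],34],[[0,0.3,0],[0,0,0],34],[[0.05,0.6,0],[0,0,0],40]]'
python3 -m pendant '[[[0.1,0.8,0],[0,0,0],40],[[0.1,0.8,0],[0,0,0],40],[[0.1,0.8,0],[0,0,0],40],[[0.1,0.8,0],[0,0,0],40],[[0.1,0.8,0],[0,0,0],40]]'
python3 -m pendant '[[[0.1,0.8,0],[0,0,0],40],[[0.1,0.6,0],[0,0,0],40],[[0.05,0.25,0],[0,0,0],40],[[0,0,0],[0,0,0],40],[[0,0,0],[0,0,0],40]]'
python3 - <<'E'
from h import *
s=arm.read_state();print(s['tool_pos']);im=arm.camera('wrist');cv2.imwrite('pics/w50.png',im);K,T=cam('wrist',s);g=im.max(2)
for p in((.563,.186,.0145),):print(proj(K,T,p))
for st,ce in blobs((g>75)&(im.max(2)<200),100,2500):
    if ce[1]<270: print(st,ce.round(1),plane(K,T,ce,.0145).round(4))
im=arm.camera('side')[100:205,215:365];cv2.imwrite('pics/d100.png',cv2.resize(im,None,fx=5,fy=5,interpolation=2))
E
```

```text
time_s: 9.1
tool_pos: [0.5144, -0.2134, 0.0854]
tool_rot: [0.983, 0.182, -0.0, -0.0]
ft_force: [0.3, 0.1, 0.6]
grip_width: 0.402
finger_force: 0.0
time_s: 9.72
tool_pos: [0.5171, -0.1588, 0.1744]
tool_rot: [0.983, 0.181, -0.0, -0.0]
ft_force: [1.2, -0.6, 0.2]
grip_width: 0.469
finger_force: 0.0
time_s: 10.35
tool_pos: [0.5468, 0.0831, 0.1742]
tool_rot: [0.983, 0.182, -0.001, -0.0]
ft_force: [0.5, 0.1, 0.2]
grip_width: 0.467
finger_force: 0.0
time_s: 10.98
tool_pos: [0.5625, 0.178, 0.1748]
tool_rot: [0.983, 0.181, -0.0, 0.0]
ft_force: [-0.3, -0.2, 0.2]
grip_width: 0.469
finger_force: 0.0
[0.56253699 0.17799327 0.17483168]
[268.32765142 198.8269591 ]
[   0    0   21  166 1709] [ 6.2 56. ] [0.6004 0.4331 0.0145]
[260 188  20  23 283] [268.8 198.9] [0.5631 0.1855 0.0145]
[122 220  39  38 848] [140.3 237. ] [0.4814 0.2909 0.0145]
[291 237  19  25 274] [298.8 247.5] [0.5267 0.1401 0.0145]
```

View pics/d100.png

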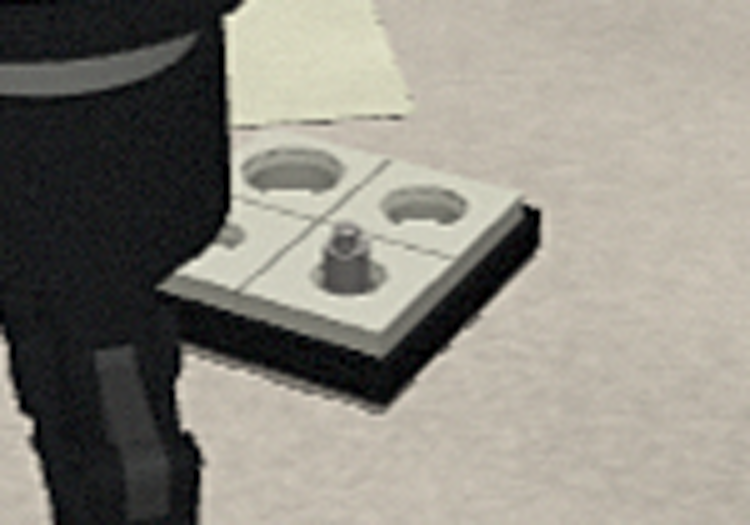

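The 100 g weight stands seated and upright in seat_100 (crop (345,265)). The wrist finds the 50 at (268.8,198.9), which casts to (0.563,0.186) and matches the scene triangulation. The other small blob at (299,247) is the blue decoy.

```bash
python3 -m pendant '[[[0,0.13,-0.2],[0,0,0],40],[[0,0,-0.5],[0,0,0],40],[[0,0,-0.5],[0,0,0],40],[[0,0,-0.3],[0,0,0],40],[[0,0,0],[0,0,0],40]]'
```

```text
time_s: 11.7
tool_pos: [0.5622, 0.1872, 0.0839]
tool_rot: [0.983, 0.182, -0.001, 0.0]
ft_force: [0.4, -0.0, -0.2]
grip_width: 0.466
finger_force: 0.0
```

```bash
python3 -m pendant '[[[0,0,-0.35],[0,0,0],40],[[0,0,-0.25],[0,0,0],40],[[0,0,-0.16],[0,0,0],40],[[0,0,0],[0,0,0],40],[[0,0,0],[0,0,0],40]]'
python3 -m pendant '[[[0,0,0],[0,0,0],8],[[0,0,0],[0,0,0],8],[[0,0,0],[0,0,0],8],[[0,0,0],[0,0,0],8],[[0,0,0],[0,0,0],8]]' 60
python3 -m pendant '[[[0,0,0.2],[0,0,0],8],[[0,0,0.5],[0,0,0],8],[[0,0,0.7],[0,0,0],8],[[0,0,0.5],[0,0,0],8],[[0,0,0.2],[0,0,0],8]]'
python3 w.py h50
```

```text
time_s: 12.32
tool_pos: [0.5629, 0.1873, 0.0399]
tool_rot: [0.983, 0.182, 0.0, -0.0]
ft_force: [-0.1, -0.8, 1.8]
grip_width: 0.466
finger_force: 0.0
time_s: 12.95
tool_pos: [0.5629, 0.1874, 0.04]
tool_rot: [0.983, 0.182, 0.0, -0.0]
ft_force: [-1.9, -0.4, 7.3]
grip_width: 0.169
finger_force: 58.5
time_s: 13.58
tool_pos: [0.5631, 0.1874, 0.1675]
tool_rot: [0.983, 0.182, 0.001, -0.0]
ft_force: [0.2, -0.0, -0.0]
grip_width: 0.168
finger_force: 58.6
{'time_s': np.float64(13.575), 'tool_pos': array([0.5631, 0.1874, 0.1675]), 'tool_rot': array([ 9.833e-01,  1.819e-01,  1.200e-03, -3.000e-04]), 'ft_force': array([ 0.2094, -0.0414, -0.0244]), 'grip_width': np.float64(0.168), 'finger_force': np.float64(58.6037)}
```

View pics/h50.png

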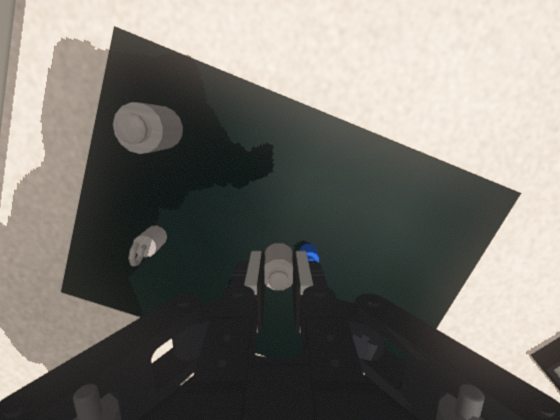

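The 50 g weight is held upright, with its knob at (279,281). Moving to seat_50.

```bash
python3 - <<'E'
from h import *
s=arm.read_state();K,T=cam('wrist',s)
print((plane(K,T,(279,281),.1565)-s['tool_pos']).round(4))
E
python3 -m pendant '[[[0.03,-0.3,0],[0,0,0],8],[[0.03,-0.6,0],[0,0,0],8],[[0.03,-0.7,0],[0,0,0],8],[[0.03,-0.7,0],[0,0,0],8],[[0.03,-0.7,0],[0,0,0],8]]'
python3 -m pendant '[[[0.03,-0.7,0],[0,0,0],8],[[0.03,-0.7,0],[0,0,0],8],[[0.03,-0.7,0],[0,0,0],8],[[0.03,-0.7,0],[0,0,0],8],[[0.03,-0.6,0],[0,0,0],8]]'
python3 -m pendant '[[[0.03,-0.5,0],[0,0,0],8],[[0.02,-0.26,0],[0,0,0],8],[[0,0,-0.2],[0,0,0],8],[[0,0,-0.3],[0,0,0],8],[[0,0,0],[0,0,0],8]]'
```

```text
[ 0.0008 -0.002  -0.0113]
time_s: 14.25
tool_pos: [0.571, 0.0046, 0.1642]
tool_rot: [0.983, 0.181, -0.001, 0.0]
ft_force: [0.9, -0.6, 1.1]
grip_width: 0.165
finger_force: 58.6
time_s: 14.88
tool_pos: [0.5794, -0.1996, 0.164]
tool_rot: [0.983, 0.181, -0.001, -0.0]
ft_force: [0.7, 0.6, -0.9]
grip_width: 0.168
finger_force: 58.6
time_s: 15.5
tool_pos: [0.5831, -0.2407, 0.1336]
tool_rot: [0.983, 0.183, -0.001, -0.001]
ft_force: [0.6, 0.4, -0.2]
grip_width: 0.166
finger_force: 58.7
```

```bash
python3 -m pendant '[[[0.03,-0.03,-0.35],[0,0,0],8],[[0,0,-0.4],[0,0,0],8],[[0,0,-0.25],[0,0,0],8],[[0,0,-0.06],[0,0,0],8],[[0,0,0],[0,0,0],8]]'
python3 -m pendant '[[[0,0,-0.05],[0,0,0],8],[[0,0,-0.05],[0,0,0],8],[[0,0,0],[0,0,0],8],[[0,0,0],[0,0,0],8],[[0,0,0],[0,0,0],8]]'
```

```text
time_s: 16.12
tool_pos: [0.5856, -0.2441, 0.0721]
tool_rot: [0.983, 0.182, 0.0, 0.0]
ft_force: [-0.2, 0.2, -0.8]
grip_width: 0.168
finger_force: 58.7
time_s: 16.75
tool_pos: [0.5855, -0.2441, 0.0659]
tool_rot: [0.983, 0.182, 0.0, -0.0]
ft_force: [-0.4, -0.1, 0.5]
grip_width: 0.166
finger_force: 58.7
```

```bash
python3 -m pendant '[[[0,0,-0.03],[0,0,0],8],[[0,0,-0.03],[0,0,0],8],[[0,0,0],[0,0,0],8],[[0,0,0],[0,0,0],8],[[0,0,0],[0,0,0],8]]'
python3 -m pendant '[[[0,0,-0.02],[0,0,0],8],[[0,0,0],[0,0,0],8],[[0,0,0],[0,0,0],8],[[0,0,0],[0,0,0],8],[[0,0,0],[0,0,0],8]]'
```

```text
time_s: 17.38
tool_pos: [0.5855, -0.2441, 0.0622]
tool_rot: [0.983, 0.182, -0.0, -0.0]
ft_force: [0.1, -0.6, -0.3]
grip_width: 0.165
finger_force: 58.7
time_s: 18.0
tool_pos: [0.5855, -0.2442, 0.0611]
tool_rot: [0.983, 0.182, 0.0, 0.0]
ft_force: [-0.1, 0.7, 3.9]
grip_width: 0.165
finger_force: 59.2
```

Floor contact at 0.061, as predicted. Releasing and going to the 200 g weight.

```bash
python3 -m pendant '[[[0,0,0],[0,0,0],20],[[0,0,0],[0,0,0],24],[[0,0,0],[0,0,0],30],[[0,0,0.1],[0,0,0],30],[[0,0,0.3],[0,0,0],30]]'
python3 -m pendant '[[[0,0,0.6],[0,0,0],30],[[0,0,0.7],[0,0,0],30],[[0,0,0.2],[0,0,0],30],[[-0.1,0.3,0],[0,0,0],40],[[-0.2,0.64,0],[0,0,0],50]]'
python3 -m pendant '[[[-0.2,0.7,0],[0,0,0],50],[[-0.2,0.7,0],[0,0,0],50],[[-0.2,0.7,0],[0,0,0],50],[[-0.2,0.7,0],[0,0,0],50],[[-0.2,0.7,0],[0,0,0],50]]'
python3 -m pendant '[[[-0.2,0.7,0],[0,0,0],50],[[-0.2,0.7,0],[0,0,0],50],[[-0.2,0.7,0],[0,0,0],50],[[-0.2,0.5,0],[0,0,0],50],[[0,0,0],[0,0,0],50]]'
python3 - <<'E'
from h import *
s=arm.read_state();print(s['tool_pos']);im=arm.camera('wrist');cv2.imwrite('pics/w200.png',im);K,T=cam('wrist',s);g=im.max(2)
print(proj(K,T,(.459,.179,.02)))
m=(g>60)&(im.max(2)<200)
for st,ce in blobs(m,100,3500):
    if ce[1]<270: print(st,ce.round(1),plane(K,T,ce,.022).round(4))
E
```

```text
time_s: 18.62
tool_pos: [0.5852, -0.244, 0.0854]
tool_rot: [0.983, 0.182, -0.0, -0.0]
ft_force: [-0.6, -0.3, 1.5]
grip_width: 0.352
finger_force: 0.0
time_s: 19.25
tool_pos: [0.567, -0.1882, 0.1754]
tool_rot: [0.983, 0.181, 0.0, 0.0]
ft_force: [1.2, 0.7, -0.2]
grip_width: 0.585
finger_force: 0.0
time_s: 19.88
tool_pos: [0.5069, 0.0236, 0.1755]
tool_rot: [0.983, 0.182, 0.0, -0.0]
ft_force: [1.3, -0.0, -0.3]
grip_width: 0.583
finger_force: 0.0
time_s: 20.5
tool_pos: [0.4586, 0.1804, 0.1753]
tool_rot: [0.983, 0.184, -0.0, -0.001]
ft_force: [0.7, -0.3, -0.0]
grip_width: 0.587
finger_force: 0.0
[0.45858156 0.18039176 0.17529991]
[277.79246365 203.74423431]
[   0    0   25  132 2161] [ 8.5 53.8] [0.4982 0.429  0.022 ]
[ 154    0   59   29 1109] [188.5  11.9] [0.5797 0.3009 0.022 ]
[397   0 163  77 228] [476.6  37. ] [0.6462 0.0803 0.022 ]
[155 119  37  30 854] [171.9 132.8] [0.4859 0.2885 0.022 ]
```

```bash
python3 - <<'E'
from h import *
s=arm.read_state();im=cv2.imread('pics/w200.png');K,T=cam('wrist',s);g=im.max(2)
for t in(60,75,90):
  m=np.zeros_like(g);m[150:262,225:330]=g[150:262,225:330]>t
  for st,ce in blobs(m>0,100,9000): print(t,st,ce.round(1),plane(K,T,ce,.022).round(4))
E
```

```text
60 [ 225  150  105  112 6519] [293.7 212.7] [0.4574 0.1603 0.022 ]
75 [263 185  32  38 963] [278.7 203.9] [0.4604 0.1766 0.022 ]
75 [225 250  34  12 193] [237.4 257.4] [0.3949 0.1949 0.022 ]
90 [263 186  32  37 926] [278.7 204.1] [0.4602 0.1764 0.022 ]
90 [225 250  33  12 178] [237.3 257.4] [0.3948 0.1951 0.022 ]
```

The 200 is at wrist pixel (278.7,204), casting to about (0.460,0.177), within 3 mm of the scene value. Descending on it.

```bash
python3 -m pendant '[[[0.02,-0.03,-0.2],[0,0,0],50],[[0,0,-0.5],[0,0,0],50],[[0,0,-0.5],[0,0,0],50],[[0,0,-0.3],[0,0,0],50],[[0,0,0],[0,0,0],50]]'
python3 -m pendant '[[[0,0,-0.3],[0,0,0],50],[[0,0,-0.25],[0,0,0],50],[[0,0,-0.13],[0,0,0],50],[[0,0,0],[0,0,0],50],[[0,0,0],[0,0,0],50]]'
python3 -m pendant '[[[0,0,0],[0,0,0],15],[[0,0,0],[0,0,0],15],[[0,0,0],[0,0,0],15],[[0,0,0],[0,0,0],15],[[0,0,0],[0,0,0],15]]' 70
python3 -m pendant '[[[0,0,0.2],[0,0,0],15],[[0,0,0.5],[0,0,0],15],[[0,0,0.7],[0,0,0],15],[[0,0,0.5],[0,0,0],15],[[0,0,0.2],[0,0,0],15]]'
python3 - <<'E'
from h import *
s=arm.read_state();im=arm.camera('wrist');cv2.imwrite('pics/h200.png',im)
b=im[215:315,228:332];cv2.imwrite('pics/h200c.png',cv2.resize(b,None,fx=4,fy=4,interpolation=2))
E
```

```text
time_s: 21.18
tool_pos: [0.4604, 0.1752, 0.0837]
tool_rot: [0.983, 0.181, -0.001, 0.0]
ft_force: [-0.6, 1.3, -0.1]
grip_width: 0.582
finger_force: 0.0
time_s: 21.8
tool_pos: [0.4608, 0.1765, 0.0446]
tool_rot: [0.983, 0.182, 0.0, -0.0]
ft_force: [0.8, -0.4, -0.5]
grip_width: 0.59
finger_force: 0.0
time_s: 22.42
tool_pos: [0.4608, 0.1766, 0.0448]
tool_rot: [0.983, 0.182, 0.0, -0.0]
ft_force: [-1.2, 1.3, 12.9]
grip_width: 0.3
finger_force: 68.0
time_s: 23.05
tool_pos: [0.4609, 0.1766, 0.1719]
tool_rot: [0.983, 0.182, 0.001, -0.0]
ft_force: [0.6, 0.5, -2.8]
grip_width: 0.3
finger_force: 69.0
```

View pics/h200c.png

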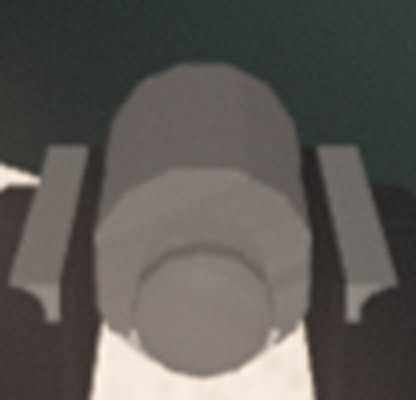

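The 200 g weight is held upright and centred between the pads, with its knob at full-image (279,292). Moving to seat_200.

```bash
python3 - <<'E'
from h import *
s=arm.read_state();K,T=cam('wrist',s)
print((plane(K,T,(278.8,292.5),.1741)-s['tool_pos']).round(4))
E
python3 -m pendant '[[[0.03,-0.3,0],[0,0,0],15],[[0.03,-0.6,0],[0,0,0],15],[[0.03,-0.7,0],[0,0,0],15],[[0.03,-0.7,0],[0,0,0],15],[[0.03,-0.7,0],[0,0,0],15]]'
python3 -m pendant '[[[0.03,-0.7,0],[0,0,0],15],[[0.03,-0.7,0],[0,0,0],15],[[0.03,-0.7,0],[0,0,0],15],[[0.03,-0.7,0],[0,0,0],15],[[0.03,-0.7,0],[0,0,0],15]]'
python3 -m pendant '[[[0.03,-0.6,0],[0,0,0],15],[[0.02,-0.4,0],[0,0,0],15],[[0,-0.1,-0.2],[0,0,0],15],[[0,0,-0.3],[0,0,0],15],[[0,0,0],[0,0,0],15]]'
```

```text
[ 0.0024 -0.0012  0.0019]
time_s: 23.72
tool_pos: [0.4693, -0.0048, 0.1693]
tool_rot: [0.983, 0.182, -0.001, -0.0]
ft_force: [1.0, 0.2, -1.5]
grip_width: 0.295
finger_force: 69.1
time_s: 24.35
tool_pos: [0.4783, -0.2148, 0.1691]
tool_rot: [0.983, 0.182, -0.001, -0.001]
ft_force: [0.1, 0.5, -1.5]
grip_width: 0.296
finger_force: 69.1
time_s: 24.98
tool_pos: [0.4811, -0.2784, 0.1384]
tool_rot: [0.983, 0.182, -0.001, -0.001]
ft_force: [0.2, 1.2, -1.7]
grip_width: 0.297
finger_force: 69.2
```

```bash
python3 -m pendant '[[[0,0,-0.35],[0,0,0],15],[[0,0,-0.4],[0,0,0],15],[[0,0,-0.25],[0,0,0],15],[[0,0,-0.1],[0,0,0],15],[[0,0,0],[0,0,0],15]]'
python3 -m pendant '[[[0,0,-0.05],[0,0,0],15],[[0,0,-0.05],[0,0,0],15],[[0,0,0],[0,0,0],15],[[0,0,0],[0,0,0],15],[[0,0,0],[0,0,0],15]]'
```

```text
time_s: 25.6
tool_pos: [0.4818, -0.2795, 0.0743]
tool_rot: [0.983, 0.182, 0.0, -0.0]
ft_force: [0.7, -0.3, -2.4]
grip_width: 0.294
finger_force: 69.2
time_s: 26.22
tool_pos: [0.4817, -0.2796, 0.0683]
tool_rot: [0.983, 0.182, 0.0, 0.0]
ft_force: [-0.1, 0.8, -2.3]
grip_width: 0.298
finger_force: 69.2
```

```bash
python3 -m pendant '[[[0,0.01,-0.04],[0,0,0],15],[[0,0,-0.04],[0,0,0],15],[[0,0,-0.02],[0,0,0],15],[[0,0,0],[0,0,0],15],[[0,0,0],[0,0,0],15]]'
python3 -m pendant '[[[0,0,-0.02],[0,0,0],15],[[0,0,0],[0,0,0],15],[[0,0,0],[0,0,0],15],[[0,0,0],[0,0,0],15],[[0,0,0],[0,0,0],15]]'
```

```text
time_s: 26.85
tool_pos: [0.4817, -0.279, 0.0622]
tool_rot: [0.983, 0.182, 0.0, -0.0]
ft_force: [0.3, 0.1, -1.1]
grip_width: 0.297
finger_force: 69.6
time_s: 27.48
tool_pos: [0.4818, -0.279, 0.0618]
tool_rot: [0.983, 0.182, 0.0, 0.0]
ft_force: [-3.3, 2.7, 18.7]
grip_width: 0.295
finger_force: 71.7
```

Floor contact at 0.0618. Releasing and going to the 500 g weight.

```bash
python3 -m pendant '[[[0,0,0],[0,0,0],30],[[0,0,0],[0,0,0],34],[[0,0,0],[0,0,0],40],[[0,0,0.1],[0,0,0],40],[[0,0,0.3],[0,0,0],40]]'
python3 -m pendant '[[[0,0,0.6],[0,0,0],40],[[0,0,0.8],[0,0,0],40],[[0,0,0.2],[0,0,0],40],[[0.05,0.3,0],[0,0,0],50],[[0.1,0.63,0],[0,0,0],65]]'
python3 -m pendant '[[[0.13,0.7,0],[0,0,0],65],[[0.13,0.7,0],[0,0,0],65],[[0.13,0.7,0],[0,0,0],65],[[0.13,0.7,0],[0,0,0],65],[[0.13,0.7,0],[0,0,0],65]]'
python3 -m pendant '[[[0.13,0.7,0],[0,0,0],65],[[0.13,0.7,0],[0,0,0],65],[[0.13,0.7,0],[0,0,0],65],[[0.13,0.7,0],[0,0,0],65],[[0.13,0.7,0],[0,0,0],65]]'
python3 -m pendant '[[[0.13,0.7,0],[0,0,0],65],[[0.1,0.6,0],[0,0,0],65],[[0.09,0.5,0],[0,0,0],65],[[0,0.1,0],[0,0,0],65],[[0,0,0],[0,0,0],65]]'
python3 - <<'E'
from h import *
s=arm.read_state();print(s['tool_pos']);im=arm.camera('wrist');cv2.imwrite('pics/w500.png',im);K,T=cam('wrist',s);g=im.max(2)
u=proj(K,T,(.59,.311,.03));print(u)
for t in(60,75,90):
  m=np.zeros_like(g);x,y=u.astype(int);sl=np.s_[y-50:min(y+50,262),x-50:x+50];m[sl]=g[sl]>t
  for st,ce in blobs(m>0,300,9000): print(t,st,ce.round(1),plane(K,T,ce,.031).round(4))
E
```

```text
time_s: 28.1
tool_pos: [0.4814, -0.2788, 0.0854]
tool_rot: [0.983, 0.182, -0.0, -0.0]
ft_force: [-0.5, -0.6, 0.6]
grip_width: 0.47
finger_force: 0.0
time_s: 28.72
tool_pos: [0.4903, -0.2223, 0.1804]
tool_rot: [0.983, 0.181, -0.0, -0.0]
ft_force: [0.2, 0.8, -0.3]
grip_width: 0.756
finger_force: 0.0
time_s: 29.35
tool_pos: [0.5291, -0.0106, 0.1802]
tool_rot: [0.983, 0.182, -0.001, -0.0]
ft_force: [0.4, 0.4, 0.7]
grip_width: 0.763
finger_force: 0.0
time_s: 29.98
tool_pos: [0.5677, 0.1993, 0.18]
tool_rot: [0.983, 0.182, -0.001, -0.0]
ft_force: [0.1, -0.3, -0.2]
grip_width: 0.761
finger_force: 0.0
time_s: 30.6
tool_pos: [0.5871, 0.311, 0.1802]
tool_rot: [0.983, 0.182, -0.001, 0.0]
ft_force: [0.1, -0.3, -0.1]
grip_width: 0.762
finger_force: 0.0
[0.58709778 0.31098087 0.1802034 ]
[277.11432375 201.97894984]
60 [ 256  151   71   87 4694] [296.2 192.9] [0.6044 0.2979 0.031 ]
75 [296 151  31  27 416] [316.3 159.8] [0.6385 0.2925 0.031 ]
75 [ 257  177   45   53 1836] [278.7 203.2] [0.5896 0.3093 0.031 ]
90 [ 257  177   44   52 1780] [278.6 203.6] [0.5893 0.3092 0.031 ]
```

The 500 is at wrist pixel (278.7,203), casting to (0.5895,0.310), in agreement with the scene. Descending.

```bash
python3 -m pendant '[[[0.04,-0.01,-0.2],[0,0,0],65],[[0,0,-0.5],[0,0,0],65],[[0,0,-0.5],[0,0,0],65],[[0,0,-0.3],[0,0,0],65],[[0,0,0],[0,0,0],65]]'
python3 -m pendant '[[[0,0,-0.3],[0,0,0],65],[[0,0,-0.25],[0,0,0],65],[[0,0,-0.15],[0,0,0],65],[[0,0,0],[0,0,0],65],[[0,0,0],[0,0,0],65]]'
python3 -m pendant '[[[0,0,0],[0,0,0],25],[[0,0,0],[0,0,0],25],[[0,0,0],[0,0,0],25],[[0,0,0],[0,0,0],25],[[0,0,0],[0,0,0],25]]' 80
python3 -m pendant '[[[0,0,0.2],[0,0,0],25],[[0,0,0.5],[0,0,0],25],[[0,0,0.7],[0,0,0],25],[[0,0,0.6],[0,0,0],25],[[0,0,0.2],[0,0,0],25]]'
python3 - <<'E'
from h import *
s=arm.read_state();im=arm.camera('wrist');cv2.imwrite('pics/h500.png',im)
K,T=cam('wrist',s);g=im.max(2)
zt=s['tool_pos'][2]-.0475+.064
# knob = lowest bright round part between the pads: bright mask columns near centre
m=np.zeros_like(g);m[200:380,225:335]=(g[200:380,225:335]>75)
for st,ce in blobs(m>0,200,9000):print(st,ce.round(1))
c=cv2.HoughCircles(cv2.medianBlur(cv2.cvtColor(im,6),3)[215:380,225:335],cv2.HOUGH_GRADIENT,1,20,param1=60,param2=12,minRadius=16,maxRadius=34)
if c is not None:
  for x,y,r in c[0][:4]:print('circ',x+225,y+215,r,(plane(K,T,(x+225,y+215),zt)-s['tool_pos']).round(4))
E
```

```text
time_s: 31.28
tool_pos: [0.59, 0.3097, 0.0899]
tool_rot: [0.983, 0.182, -0.001, 0.0]
ft_force: [-0.5, 0.3, -0.7]
grip_width: 0.761
finger_force: 0.0
time_s: 31.9
tool_pos: [0.5905, 0.3104, 0.0494]
tool_rot: [0.983, 0.182, 0.0, -0.0]
ft_force: [1.3, 0.3, 0.6]
grip_width: 0.76
finger_force: 0.0
time_s: 32.52
tool_pos: [0.5905, 0.3105, 0.0498]
tool_rot: [0.983, 0.182, 0.0, -0.0]
ft_force: [-1.7, -0.7, 8.9]
grip_width: 0.423
finger_force: 79.4
time_s: 33.15
tool_pos: [0.5907, 0.3105, 0.1832]
tool_rot: [0.983, 0.182, 0.001, -0.0]
ft_force: [-0.1, 0.5, -6.8]
grip_width: 0.419
finger_force: 80.6
[ 238  220   81  114 7148] [278.2 277.7]
[225 252  14  45 348] [229.6 270. ]
[318 252  17  45 411] [327.8 271.3]
circ 278.5 253.5 33.4 [0.0258 0.0079 0.0165]
circ 278.5 307.5 25.2 [ 0.0045 -0.0002  0.0165]
```

The 500 g weight is held (Fz −6.8 N), with its knob at (278.5,307.5). Moving to seat_500.

```bash
python3 -m pendant '[[[0,-0.3,0],[0,0,0],25],[[-0.04,-0.6,0],[0,0,0],25],[[-0.04,-0.7,0],[0,0,0],25],[[-0.04,-0.7,0],[0,0,0],25],[[-0.04,-0.7,0],[0,0,0],25]]'
python3 -m pendant '[[[-0.04,-0.7,0],[0,0,0],25],[[-0.04,-0.7,0],[0,0,0],25],[[-0.04,-0.7,0],[0,0,0],25],[[-0.04,-0.7,0],[0,0,0],25],[[-0.04,-0.7,0],[0,0,0],25]]'
python3 -m pendant '[[[-0.04,-0.7,0],[0,0,0],25],[[-0.04,-0.7,0],[0,0,0],25],[[-0.04,-0.7,0],[0,0,0],25],[[-0.04,-0.7,0],[0,0,0],25],[[-0.04,-0.6,0],[0,0,0],25]]'
python3 -m pendant '[[[-0.04,-0.35,0],[0,0,0],25],[[-0.04,-0.15,0],[0,0,0],25],[[0,0,0],[0,0,0],25],[[0,0,0],[0,0,0],25],[[0,0,0],[0,0,0],25]]'
```

```text
time_s: 33.83
tool_pos: [0.5799, 0.1289, 0.1797]
tool_rot: [0.983, 0.182, -0.001, 0.0]
ft_force: [0.1, -0.0, -6.2]
grip_width: 0.418
finger_force: 80.8
time_s: 34.45
tool_pos: [0.568, -0.081, 0.1797]
tool_rot: [0.983, 0.182, -0.001, -0.0]
ft_force: [0.2, 0.6, -4.5]
grip_width: 0.42
finger_force: 80.8
time_s: 35.08
tool_pos: [0.5559, -0.2851, 0.1795]
tool_rot: [0.983, 0.182, -0.001, -0.001]
ft_force: [0.2, 0.4, -5.1]
grip_width: 0.421
finger_force: 80.8
time_s: 35.7
tool_pos: [0.5522, -0.3128, 0.1811]
tool_rot: [0.983, 0.182, 0.0, -0.0]
ft_force: [-0.2, 0.1, -5.2]
grip_width: 0.419
finger_force: 80.9
```

```bash
python3 -m pendant '[[[-0.02,0.01,-0.3],[0,0,0],25],[[0,0,-0.5],[0,0,0],25],[[0,0,-0.5],[0,0,0],25],[[0,0,-0.4],[0,0,0],25],[[0,0,0],[0,0,0],25]]'
python3 -m pendant '[[[0,0,-0.05],[0,0,0],25],[[0,0,-0.05],[0,0,0],25],[[0,0,0],[0,0,0],25],[[0,0,0],[0,0,0],25],[[0,0,0],[0,0,0],25]]'
```

```text
time_s: 36.33
tool_pos: [0.5502, -0.3123, 0.0778]
tool_rot: [0.983, 0.182, -0.001, -0.001]
ft_force: [0.8, -0.5, -3.4]
grip_width: 0.419
finger_force: 80.9
time_s: 36.95
tool_pos: [0.5507, -0.3132, 0.0731]
tool_rot: [0.983, 0.182, 0.0, 0.0]
ft_force: [-0.3, -0.7, -5.4]
grip_width: 0.421
finger_force: 80.9
```

```bash
python3 -m pendant '[[[0,0.01,-0.05],[0,0,0],25],[[0,0,-0.05],[0,0,0],25],[[0,0,-0.04],[0,0,0],25],[[0,0,0],[0,0,0],25],[[0,0,0],[0,0,0],25]]'
python3 -m pendant '[[[0,0,-0.02],[0,0,0],25],[[0,0,0],[0,0,0],25],[[0,0,0],[0,0,0],25],[[0,0,0],[0,0,0],25],[[0,0,0],[0,0,0],25]]'
```

```text
time_s: 37.58
tool_pos: [0.5507, -0.3126, 0.0646]
tool_rot: [0.983, 0.182, 0.0, -0.0]
ft_force: [-0.0, -0.1, -5.3]
grip_width: 0.423
finger_force: 80.9
time_s: 38.2
tool_pos: [0.5507, -0.3126, 0.0634]
tool_rot: [0.983, 0.182, -0.0, -0.0]
ft_force: [0.3, -0.7, -5.5]
grip_width: 0.42
finger_force: 80.9
```

```bash
python3 -m pendant '[[[0,0,-0.02],[0,0,0],25],[[0,0,0],[0,0,0],25],[[0,0,0],[0,0,0],25],[[0,0,0],[0,0,0],25],[[0,0,0],[0,0,0],25]]'
```

```text
time_s: 38.83
tool_pos: [0.5508, -0.3126, 0.0628]
tool_rot: [0.983, 0.182, 0.0, 0.0]
ft_force: [-3.6, 2.9, 7.7]
grip_width: 0.422
finger_force: 82.6
```

Seated at 0.0628. Releasing, retreating, and taking the final look.

```bash
python3 -m pendant '[[[0,0,0],[0,0,0],40],[[0,0,0],[0,0,0],45],[[0,0,0],[0,0,0],52],[[0,0,0.1],[0,0,0],52],[[0,0,0.3],[0,0,0],52]]'
python3 -m pendant '[[[0,0,0.6],[0,0,0],52],[[0,0,0.8],[0,0,0],52],[[0,0,0.5],[0,0,0],52],[[-0.3,-0.1,0.1],[0,0,0],52],[[-0.5,-0.2,0],[0,0,0],52]]'
python3 -m pendant '[[[-0.7,-0.2,0],[0,0,0],52],[[-0.7,-0.3,0],[0,0,0],52],[[-0.3,-0.3,0],[0,0,0],52],[[0,0,0],[0,0,0],52],[[0,0,0],[0,0,0],52]]'
python3 - <<'E'
from h import *
a=arm.camera('scene');b=arm.camera('side')
f=lambda im,y0,y1,x0,x1:cv2.resize(im[y0:y1,x0:x1],(400,300),interpolation=2)
cv2.imwrite('pics/fin.png',np.vstack([np.hstack([f(a,160,265,100,240),f(b,105,195,215,335)]),np.hstack([f(a,180,295,260,475),f(b,200,415,150,380)])]))
E
```

```text
time_s: 39.45
tool_pos: [0.5504, -0.3124, 0.0866]
tool_rot: [0.983, 0.182, -0.0, -0.0]
ft_force: [0.5, 0.3, -0.1]
grip_width: 0.611
finger_force: 0.0
time_s: 40.08
tool_pos: [0.5028, -0.3303, 0.208]
tool_rot: [0.983, 0.183, 0.001, 0.001]
ft_force: [-0.1, -1.0, -0.3]
grip_width: 0.611
finger_force: 0.0
time_s: 40.7
tool_pos: [0.4013, -0.3782, 0.2069]
tool_rot: [0.983, 0.182, 0.0, 0.0]
ft_force: [-0.1, -0.4, -0.3]
grip_width: 0.612
finger_force: 0.0
```

View pics/fin.png

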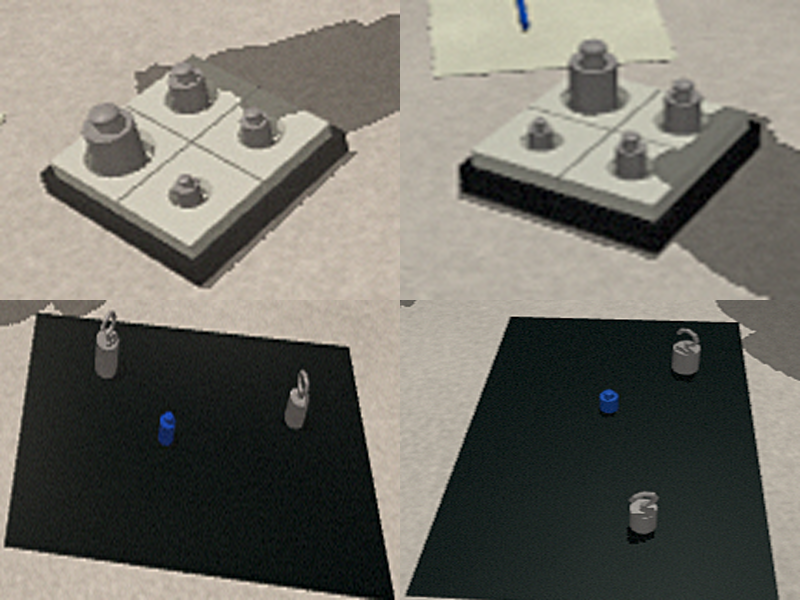

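All four weights are upright in their own seats in both views: 500 at (115,145), 200 at (190,88), 100 at (257,128) and 50 at (187,190) in the composite. The two hooked weights and the blue decoy are still standing where they started.

```bash
python3 -c "
from bench import arm
print(arm.close_job())"
```

```text
the job is handed in; nothing more can be done
None
```

I put all four knobbed weights upright in their matching seats and handed the job in at about 41 s; no verdict came back, but in the last pictures all four were seated and the two hooked weights and the blue decoy had not moved.

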